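# Slide the model carrier under the leaf spring of the clamping slide

## Robot

A 7-joint arm with a two-finger parallel gripper is mounted at the origin on the work surface. World frame = base frame: x ahead of the robot, y to its left, z up, the work surface at z = 0. Lengths are in m, angles in rad, forces in N, time in s.
With the tool pointing down it reaches from about 0.425 to 0.925 m from the base axis. Payload 6.8 kg.
Tool frame: the origin (TCP) lies at the very end of the fingers, on their centre line; the grasp point (between the pads) lies 19 mm behind it (r.grip_point_offset is the distance from the TCP to the grasp point, in m); z points along the fingers, y is the line along which they close (so a half turn about z gives the same grasp; the last joint's range is limited). The gripper opens to 85 mm and grips with 20 to 120 N. Pads are 22 mm wide; open, the fingers measure 114 mm over their backs; the gripper's body (76 mm by 85 mm) begins 54 mm behind the grasp point. The pads swing forward as they close: fully open they stand 13 mm farther back than shut.
Start: joints at [-1.213, 0.477, 0.022, 1.555, -0.011, 1.109, -0.083], TCP at [0.303, 0.603, 0.231] pointing down, gripper open.
Joint ranges: [-2.96, 2.96], [-0.34, 2.1], [-1.41, 1.46], [0.24, 2.44], [-1.37, 4.51], [0.17, 1.92], [-2.96, 2.96]. Speed limits (rad/s): [2.39, 2.39, 3.14, 3.14, 3.14, 3.14, 3.14].

## Interface

Orientations are given as a rotation vector (axis times angle).
In Python, from bench import status, eyes, r gives the robot as it stands.
- The arm moves only by the shell command python3 -m crank 'ROWS' [OPENING] [FORCE]. ROWS is JSON, a list of rows, each a list of 6 numbers: the shift along the tool's x, y, z normalised to -1 to 1, where 1 is 0.02 m, then the turn, a rotation vector about the tool's x, y, z normalised to -1 to 1, where 1 is 45 degrees. A call has 1 to 12 rows; each row shifts and turns the commanded pose from where the row before left it, along the tool's axes as they then stand; what a row does not reach is not made up. A row lasts 1/10 s, in which the tool goes at most 50 mm and 8.59 degrees, less where a joint would pass 70% of its speed; a pose out of reach is approached as far as the arm can. A call with a number of a shift or a turn outside -1 to 1 is refused whole. A call with a gripper value outside its range is refused whole. OPENING is the opening, from 0 (shut) to 1 (fully open), set as the call begins (- or left out, the last holds). The fingers move at their own pace and stop on an object; FORCE is the grip in N (left out, the last holds). Time passes only in rows, so rows that do not move let the fingers close. It gives the time, the measured TCP pose, the force, the opening and the grip force at its end, in the units of the state.
- status.get_obs(): the state, without advancing time (a new reading comes with each control period).
- eyes.grab_frame(name): name is "side" or "top" or "wrist"; returns a dict with "image" (480x640x3 uint8, red, green, blue), "depth" (480x640 float32, m along the optical axis (not along the pixel's ray), 0 where there is no reading), "fovy" (degrees; the focal length in pixels is half the picture's height over the tangent of half this angle, whatever the lens; pixels are square), "cx", "cy" (the principal point, pixels), "world_to_cam" (4x4, takes a point from world to camera coordinates). Camera axes: x right, y up, looking along -z (the intrinsics and any distortion apply to the point x, -y, -z); pixel columns grow to the right and rows downward; lengths in m; the calibration is good to about 2 mm. A picture is of the moment at which its call begins.
- r.hand_in(): hands the job in; it is judged then, once.
The state is a dict: "clock": time; "joints": joint angles; "qvel": joint speeds; "tau": joint torques, N m; "tcp_pos": TCP position; "orientation": TCP orientation; "contact_force": force on the tool from outside, world axes, zero at the start; "moment": the same for the moment, N m; "grip_width": finger opening in m; "gripper_force": force on a finger pad.
Only numpy, scipy, OpenCV 4.12 (cv2) and the standard library are available. Lean on these libraries where they do the work, as an engineer would, in place of code of your own. Each camera call takes 0.05 s, during which the arm holds its last target. There are 200 camera calls.

## Task

With your fingertips, press the model carrier down hard on its thumb pad, behind the plaster model, and keep it pressed while you slide it under the bridge and the leaf spring until it is fully home against the end stop; then let go, so that the leaf spring alone holds it down. Do not touch the plaster model riding on the carrier or lift anything, and leave the other things on the bench where they are.

Things in the scene. Friction and masses are not known exactly. Their poses are not given: they have to be found in the camera images.
- slide: clamping slide fixed to the bench: aluminium base 240 x 106 x 12 mm (x = -140 to +100 mm) with a channel along its x axis between two rails (inner faces y = +-33 mm, tops 32 mm above the bench), floored by a sprung bed and crossed by a bridge with a leaf spring, ending at a stop block (top at 36 mm). Origin on the bench surface; +x is the way the carrier goes in, z up
- bridge (a point): middle of the lower front edge of the dark steel bridge across the channel (slide x = 45 mm, 29 mm above the bench). The bridge is 12 mm thick along x and its top is 41 mm above the bench; axes as the slide's
- carrier: loose aluminium plate in the channel, 150 (x) x 64 x 8 mm, about 150 g; origin under its centre, +x towards the bridge. From rear to front: bare ribbed thumb pad (x = -75 to -34 mm), black rubber ridge to push against, 10 mm tall, 56 mm wide (x = -34 to -27), plaster model between 3 mm lips (x = -24 to +28), bare tongue (x = +28 to +75)
- pad (a point): middle of the carrier's thumb pad, on its upper face, 21 mm behind the rear face of the rubber ridge. At first 33 mm above the bench; 26 mm when fully pressed down. Axes as the carrier's
- nose (a point): middle of the front end of the carrier's tongue, 4 mm above the carrier's underside; axes as the carrier's. At first 10 to 22 mm short of the bridge, and the tongue's top (33 mm above the bench) is 4 mm too high to go under it; fully pressed, the tongue's top is at 26 mm and passes
- stop (a point): point on the face of the slide's end stop that the nose meets when the carrier is fully home (slide x = 85 mm, 22 mm above the bench); axes as the slide's
- bed (a joint): how far the channel's sprung floor is pressed down, m: 0 up, 0.007 fully down. It moves straight down without tilting; about 3 N on the pad starts it, about 7 N holds it fully down; let go, it springs up again unless the leaf spring holds the carrier down
- leaf (a joint): how far the leaf spring behind the bridge is bent up, rad: 0 at rest, about 0.18 with the tongue under it. Steel strip 36 mm wide, fixed to the bridge, sloping down towards the stop; its tip is 32 mm beyond the bridge's front. It presses on the tongue with about 8 N, which drags and then holds the carrier down; sliding the pressed carrier in takes about 4 to 15 N forward
- jaw_model: plaster jaw model standing loose between the lips on the carrier, 44 x 44 x 22 mm, about 70 g; origin under its centre, at x = +2 mm of the carrier, on the plate's upper face
- spare_model: spare plaster jaw model, 44 x 44 x 22 mm, loose on the bench to the right of the slide; origin under its centre
- wax_knife: wax spatula with wooden handle, 170 mm long, lying loose to the left of the slide; origin under its middle
- bur_block: blue rack of burs, 50 x 90 x 46 mm, loose on the bench to the left of the slide's far end; origin under its centre
- spray_bottle: white plastic bottle, diameter 60 mm, 170 mm tall; origin under its centre
- jar: jar, diameter 60 mm, 60 mm tall; origin under its centre
- pot: small blue mixing bowl, diameter 76 mm, 45 mm tall; origin under its centre
- flask: round brass flask lid, diameter 72 mm, 36 mm tall; origin under its centre
Not all that is in view belongs to the job. What is shaped like the jaw_model but blue or green is not meant.

How it is judged:
By the outcome, as a careful person would: the job done as asked, in the order asked, and still so for the second after the job is handed in, with the robot touching nothing.
It also fails if it takes over 42 s, if anything falls off the work surface, if the arm or the gripper's body presses on something with over 40 N, if the wrist force passes 120 N, or if a joint passes its speed limit or range.

## Working session

There is one attempt and no reset: what is moved stays moved. The work goes in short steps, Python scripts to look and compute and a shell command to move; the robot and the scene stay as the last step left them, time stands still between calls to the robot, and variables do not carry over. Pictures are saved under pics/ and viewed, at most 10 in all, crops included, and the job is handed in when it is done.

```bash
ls; mkdir -p pics; cat > h.py <<'E'
import numpy as np, cv2
from bench import status, eyes, r
from scipy.spatial.transform import Rotation as R
def snap(n,f):
    d=eyes.grab_frame(n); cv2.imwrite('pics/'+f+'.png',d['image'][:,:,::-1]); np.savez('pics/'+f+'.npz',**d); return d
def load(f): return dict(np.load('pics/'+f+'.npz'))
def pt(d,u,v,z=None):
    f=240/np.tan(np.radians(float(d['fovy']))/2)
    T=np.linalg.inv(d['world_to_cam'])
    ray=np.array([(u-d['cx'])/f,-(v-d['cy'])/f,-1.])
    if z is None:
        w=d['depth'][int(v)-1:int(v)+2,int(u)-1:int(u)+2]; s=np.median(w)
    else:
        o=T[:3,3]; s=(z-o[2])/(T[:3,:3]@ray)[2]
    return (T@np.r_[ray*s,1])[:3]
E
python3 - <<'E'
from h import *
d=snap('top','top1'); snap('side','side1'); print({k:v for k,v in d.items() if k not in('image','depth')}); print(status.get_obs())
E
```

```text
pics
{'fovy': 42.615940760229705, 'cx': 318.7000267879024, 'cy': 245.16453063755975, 'world_to_cam': array([[ 0.0148722 , -0.9998438 ,  0.00954952, -0.00328535],
       [ 0.99742087,  0.01550549,  0.07007982, -0.55513773],
       [-0.07021695,  0.00848265,  0.99749568, -1.50727826],
       [ 0.        ,  0.        ,  0.        ,  1.        ]])}
{'clock': 0.1, 'joints': array([-1.21305467,  0.4776977 ,  0.02235349,  1.55635054, -0.01149847,
        1.10931174, -0.08310642]), 'qvel': array([ 5.41106222e-04, -7.46176225e-04, -1.15520019e-05, -2.94190960e-03,
       -1.37947834e-03, -1.41024730e-04, -7.00318004e-04]), 'tau': array([ 3.20845174e-03, -5.97761893e+01,  1.61321349e+00, -2.81957334e+01,
        1.28170423e-02,  5.01875445e-03,  1.85188730e-05]), 'tcp_pos': array([0.30296861, 0.60258696, 0.23043726]), 'orientation': array([-7.25077453e-01, -3.05651015e+00,  2.54279332e-03]), 'contact_force': array([-0.09875428,  0.54349352,  0.04324993]), 'moment': array([ 0.02178919, -0.00031247,  0.00095677]), 'gripper_force': 0.0, 'grip_width': 0.0854602965569673}
```

View pics/top1.png

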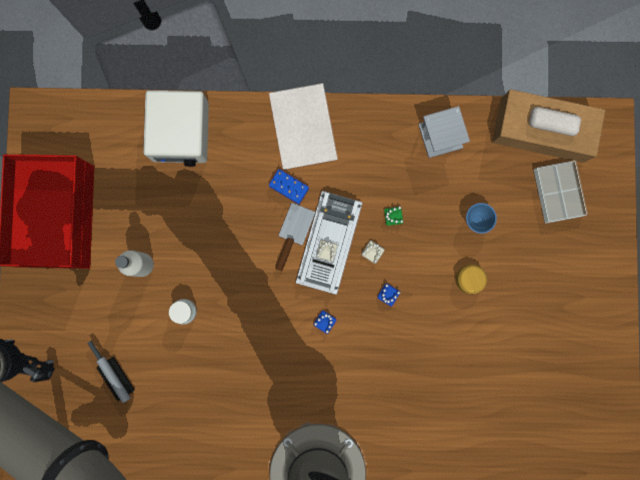

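View pics/side1.png

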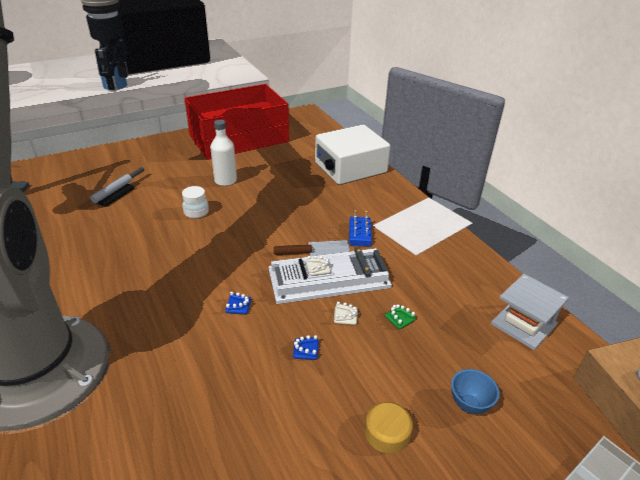

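Top: the slide is at about (330,242), its stop end near (343,195) and its rear near (318,290). The jaw model is on it at (326,250). The white one at (372,252) is the spare, and the blue and green ones are decoys. I'll enlarge the slide.

```bash
python3 - <<'E'
from h import *
im=cv2.imread('pics/top1.png')[180:305,270:400]
cv2.imwrite('pics/c1.png',cv2.resize(im,None,fx=4.8,fy=4.8,interpolation=cv2.INTER_CUBIC))
E
```

```text
(no output)
```

View pics/c1.png

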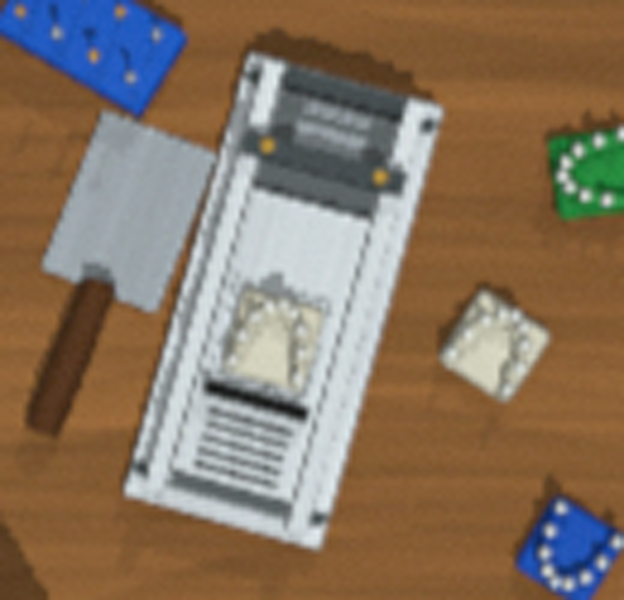

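The crop shows the slide's corners at (125,495), (320,548), (442,105) and (250,52). The ridge runs (205,387)-(308,413), and the ribbed pad is centred near (242,447). The front is up in the picture, where the bridge and stop are. The spare model is outside at (495,345).

```bash
python3 - <<'E'
from h import *
d=load('top1')
P=lambda u,v,z=None: pt(d,270+(u+.5)/4.8-.5,180+(v+.5)/4.8-.5,z)
for z in(.012,.032):
    c=np.array([P(*q,z) for q in[(125,495),(320,548),(442,105),(250,52)]]); RL,RR,FR,FL=c
    print(z,np.linalg.norm(RL-RR),np.linalg.norm(FL-FR),np.linalg.norm(FL-RL),np.linalg.norm(FR-RR))
    ax=(FL+FR-RL-RR)[:2]; ax/=np.linalg.norm(ax); yaw=np.arctan2(ax[1],ax[0]); cen=c.mean(0)[:2]; O=cen+0.02*ax
    print('yaw',np.degrees(yaw),'cen',cen,'origin',O)
    M=np.array([ax,[-ax[1],ax[0]]])
    for n,q,zz in[('ridgeL',(205,387),.043),('ridgeR',(308,413),.043),('pad',(242,447),.033),('bridgeFL',(252,186),.041),('bridgeFR',(370,217),.041),('model',(270,340),.055)]:
        p=P(*q,zz); print(n,p.round(4),'slide',(M@(p[:2]-O)).round(4), 'depthpt',P(*q).round(4))
s=status.get_obs(); print(R.from_rotvec(s['orientation']).as_matrix().round(3))
E
```

```text
0.012 0.1044455093675055 0.10408200280475359 0.24005952654241525 0.23949259526423475
yaw -14.744910821163813 cen [ 0.5643348  -0.02019555] origin [ 0.58367617 -0.02528587]
ridgeL [0.5164 0.0204 0.043 ] slide [-0.0767  0.027 ] depthpt [0.5167 0.0204 0.037 ]
ridgeR [ 0.504  -0.0321  0.043 ] slide [-0.0753 -0.0269] depthpt [ 0.5042 -0.0323  0.0378]
pad [0.4865 0.001  0.033 ] slide [-0.1007  0.0007] depthpt [0.4865 0.001  0.0339]
bridgeFL [ 0.6197 -0.002   0.041 ] slide [0.0289 0.0317] depthpt [ 0.6212 -0.0022  0.0277]
bridgeFR [ 0.6047 -0.0626  0.041 ] slide [ 0.0298 -0.0307] depthpt [ 0.6065 -0.0635  0.0235]
model [ 0.5401 -0.0121  0.055 ] slide [-0.0455  0.0017] depthpt [ 0.5407 -0.0123  0.0444]
0.032 0.10308060011570497 0.10272184391008753 0.23692239340241886 0.2363628708654224
yaw -14.744910821163813 cen [ 0.56281345 -0.01969499] origin [ 0.58215482 -0.02478531]
ridgeL [0.5164 0.0204 0.043 ] slide [-0.0751  0.0269] depthpt [0.5167 0.0204 0.037 ]
ridgeR [ 0.504  -0.0321  0.043 ] slide [-0.0737 -0.027 ] depthpt [ 0.5042 -0.0323  0.0378]
pad [0.4865 0.001  0.033 ] slide [-0.0991  0.0006] depthpt [0.4865 0.001  0.0339]
bridgeFL [ 0.6197 -0.002   0.041 ] slide [0.0305 0.0316] depthpt [ 0.6212 -0.0022  0.0277]
bridgeFR [ 0.6047 -0.0626  0.041 ] slide [ 0.0314 -0.0308] depthpt [ 0.6065 -0.0635  0.0235]
model [ 0.5401 -0.0121  0.055 ] slide [-0.0439  0.0016] depthpt [ 0.5407 -0.0123  0.0444]
[[-0.893  0.449 -0.001]
 [ 0.449  0.893 -0.002]
 [-0.    -0.002 -1.   ]]
```

The slide dimensions check out (0.240 x 0.104 m), with the origin at (0.584, -0.025) and yaw -14.7°. The carrier is at slide x ≈ -45 mm, so the nose is 15.5 mm short of the bridge, which is in range. It has 55.5 mm to travel. I'll shut the fingers and move above the pad, 5 mm ahead of its middle.

```bash
python3 -m crank '[[-0.95,-0.98,0,0,0,0],[-0.95,-0.98,0,0,0,0],[-0.95,-0.98,0,0,0,0],[-0.95,-0.98,0,0,0,0],[-0.95,-0.98,0,0,0,0],[-0.95,-0.98,0,0,0,0],[-0.95,-0.98,0,0,0,0],[-0.95,-0.98,0,0,0,0],[-0.95,-0.98,0,0,0,0],[-0.95,-0.98,0,0,0,0],[-0.95,-0.98,0,0,0,0],[-0.95,-0.98,0,0,0,0]]' 0 20
python3 -m crank '[[-0.95,-0.98,0,0,0,0],[-0.95,-0.98,0,0,0,0],[-0.95,-0.98,0,0,0,0],[-0.95,-0.98,0,0,0,0],[-0.95,-0.98,0,0,0,0],[-0.95,-0.98,0,0,0,0],[-0.95,-0.98,0,0,0,0],[-0.95,-0.98,0,0,0,0],[-0.95,-0.98,0,0,0,0],[-0.95,-0.98,0,0,0,0],[0,0,0.5,0,0,-0.133],[0,0,0.5,0,0,-0.133]]'
cat >> h.py <<'E'
O=np.array([.5837,-.0253]); yaw=np.radians(-14.74); ax=np.array([np.cos(yaw),np.sin(yaw)]); M=np.array([ax,[-ax[1],ax[0]]])
def where(target=(-.0955,0)):
    s=status.get_obs(); Rm=R.from_rotvec(s['orientation']).as_matrix()
    p=s['tcp_pos']; print('t',s['clock'],'tcp',p.round(4),'slide xy',(M@(p[:2]-O)).round(4),'grip',round(float(s['grip_width']),4),'F slide',(M@s['contact_force'][:2]).round(1),s['contact_force'][2].round(1))
    g=np.r_[O+M.T@np.array(target),p[2]]-p
    print('tool shift units',(Rm.T@g/.02).round(3),'tool x angle to slide -x',np.degrees(np.arctan2(*(M@-Rm[:2,0])[::-1])).round(2),'tilt',Rm[:,2].round(3))
E
python3 -c "
from h import *
where()"
```

```text
clock: 1.3
tcp_pos: [0.4012, 0.2892, 0.231]
orientation: [-0.725, -3.056, 0.001]
contact_force: [-0.3, 0.2, 0.3]
grip_width: -0.0001
gripper_force: 0.0
clock: 2.5
tcp_pos: [0.4831, 0.029, 0.211]
orientation: [0.399, 3.116, 0.0]
contact_force: [-0.2, -0.1, 0.1]
grip_width: 0.0001
gripper_force: 0.0
t 2.5 tcp [0.4831 0.029  0.211 ] slide xy [-0.1111  0.0269] grip 0.0001 F slide [-0.1 -0.2] 0.1
tool shift units [-0.778 -1.349  0.   ] tool x angle to slide -x 0.13 tilt [ 0. -0. -1.]
```

```bash
python3 -m crank '[[-0.39,-0.68,0,0,0,0],[-0.39,-0.68,0,0,0,0],[0,0,1,0,0,0],[0,0,1,0,0,0],[0,0,1,0,0,0],[0,0,1,0,0,0],[0,0,1,0,0,0],[0,0,1,0,0,0],[0,0,0.5,0,0,0],[0,0,0,0,0,0]]'
python3 - <<'E'
from h import *
where()
d=snap('wrist','w1'); a=d['image']; b=snap('side','s2')
im=cv2.resize(b['image'][230:310,255:400],None,fx=4,fy=4,interpolation=cv2.INTER_CUBIC)
cv2.imwrite('pics/c2.png',im[:,:,::-1])
T=np.linalg.inv(d['world_to_cam']);print(T.round(3))
E
```

```text
clock: 3.5
tcp_pos: [0.49, -0.0003, 0.0801]
orientation: [-0.402, -3.113, 0.001]
contact_force: [-0.4, 0.6, 0.1]
grip_width: 0.0001
gripper_force: 0.0
t 3.5 tcp [ 4.90e-01 -3.00e-04  8.01e-02] slide xy [-0.0969  0.0003] grip 0.0001 F slide [-0.5  0.4] 0.1
tool shift units [-0.072 -0.017 -0.   ] tool x angle to slide -x 0.02 tilt [-0.003 -0.001 -1.   ]
[[ 0.253 -0.927 -0.275  0.419]
 [ 0.967  0.242  0.075  0.017]
 [-0.003 -0.285  0.958  0.223]
 [ 0.     0.     0.     1.   ]]
```

View pics/w1.png

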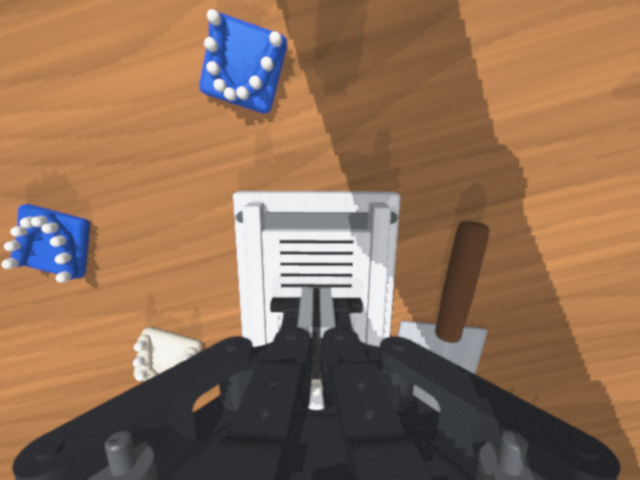

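View pics/c2.png

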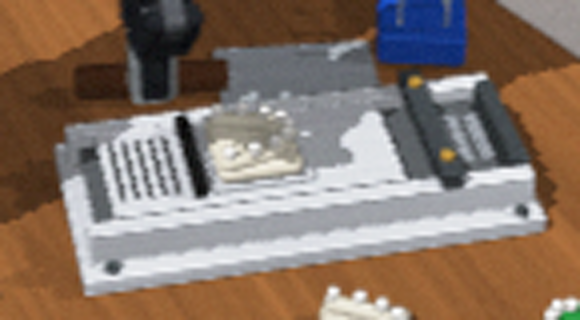

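The wrist view shows the fingertips at (316,290), centred over the pad. The ridge runs (272,303)-(362,303), with the ribs just behind it (240-287). In the side crop the fingertips are at (155,98), above the slide and clear of the model. I'll cross-check the ridge with the wrist calibration.

```bash
python3 - <<'E'
from h import *
d=load('w1')
for n,u,v,z in[('ridgeL',272,298,.043),('ridgeR',362,298,.043),('rib1',316,241,.033),('rib5',316,286,.033),('railrearL',246,205,.032),('railrearR',389,205,.032),('baserearL',234,193,.012),('baserearR',400,193,.012),('tip',316,290,.080)]:
    p=pt(d,u,v,z); print(n,(M@(p[:2]-O)).round(4))
E
```

```text
ridgeL [-0.0829 -0.0269]
ridgeR [-0.0831  0.026 ]
rib1 [-0.115  -0.0011]
rib5 [-0.0862 -0.0011]
railrearL [-0.1362 -0.0414]
railrearR [-0.1364  0.0408]
baserearL [-0.1403 -0.0528]
baserearR [-0.1404  0.0516]
tip [-0.1049 -0.001 ]
```

The ridge's rear face is at slide x ≈ -0.081 and the finger front at ≈ -0.086, so the gap is 5 mm. Descending.

```bash
python3 -m crank '[[0,0,0.7,0,0,0],[0,0,0.7,0,0,0],[0,0,0.6,0,0,0],[0,0,0.1,0,0,0],[0,0,0.1,0,0,0],[0,0,0.1,0,0,0],[0,0,0,0,0,0]]'
python3 -c "
from h import *
where()"
```

```text
clock: 4.3
tcp_pos: [0.4914, -0.0001, 0.0355]
orientation: [0.402, 3.115, 0.0]
contact_force: [0.8, -0.7, -0.6]
grip_width: -0.0005
gripper_force: 0.0
t 4.3 tcp [ 4.914e-01 -1.000e-04  3.550e-02] slide xy [-0.0957  0.0008] grip -0.0005 F slide [ 0.9 -0.4] -0.6
tool shift units [-0.01  -0.043 -0.   ] tool x angle to slide -x 0.02 tilt [ 0.  0. -1.]
```

```bash
python3 -m crank '[[0,0,0.1,0,0,0],[0,0,0.1,0,0,0],[0,0,0.1,0,0,0],[0,0,0.1,0,0,0],[0,0,0,0,0,0]]'
python3 -c "
from h import *
where()"
```

```text
clock: 4.8
tcp_pos: [0.4915, -0.0001, 0.0273]
orientation: [0.402, 3.115, 0.0]
contact_force: [-0.2, 0.4, 5.2]
grip_width: -0.0003
gripper_force: 2.6
t 4.8 tcp [ 4.915e-01 -1.000e-04  2.730e-02] slide xy [-0.0956  0.0009] grip -0.0003 F slide [-0.3  0.3] 5.2
tool shift units [-0.003 -0.044 -0.   ] tool x angle to slide -x 0.02 tilt [ 0.001  0.    -1.   ]
```

```bash
python3 -m crank '[[0,0,0.07,0,0,0],[0,0,0.05,0,0,0],[0,0,0,0,0,0]]'
python3 -m crank '[[0,0,0.06,0,0,0],[0,0,0,0,0,0]]'
python3 -c "
from h import *
where()"
```

```text
clock: 5.1
tcp_pos: [0.4915, -0.0001, 0.0258]
orientation: [0.403, 3.115, 0.001]
contact_force: [-3.2, -0.3, 16.1]
grip_width: -0.0002
gripper_force: 7.9
clock: 5.3
tcp_pos: [0.4916, -0.0001, 0.0256]
orientation: [0.403, 3.115, 0.002]
contact_force: [-7.2, 0.3, 29.2]
grip_width: -0.0003
gripper_force: 14.9
t 5.3 tcp [ 4.916e-01 -1.000e-04  2.560e-02] slide xy [-0.0955  0.0009] grip -0.0003 F slide [-7.1 -1.5] 29.2
tool shift units [-0.    -0.047 -0.   ] tool x angle to slide -x -0.0 tilt [ 0.001  0.001 -1.   ]
```

Fully pressed (z 25.6 mm, 29 N). I'll ease off slightly and start sliding forward along tool -x.

```bash
python3 -m crank '[[-0.05,0,-0.03,0,0,0],[-0.1,0,0,0,0,0],[-0.1,0,0,0,0,0],[-0.1,0,0,0,0,0],[-0.1,0,0,0,0,0],[-0.1,0,0,0,0,0]]'
python3 - <<'E'
from h import *
where()
E
```

```text
clock: 5.9
tcp_pos: [0.5007, -0.0023, 0.0257]
orientation: [-0.402, -3.113, -0.002]
contact_force: [-9.9, 2.0, 28.2]
grip_width: -0.0
gripper_force: 13.9
t 5.9 tcp [ 0.5007 -0.0023  0.0257] slide xy [-0.0861  0.0012] grip -0.0 F slide [-10.1  -0.5] 28.2
tool shift units [ 0.471 -0.058  0.001] tool x angle to slide -x 0.03 tilt [-0.002  0.002 -1.   ]
```

```bash
python3 -m crank '[[-0.1,0,0,0,0,0],[-0.1,0,0,0,0,0],[-0.1,0,0,0,0,0],[-0.1,0,0,0,0,0],[-0.1,0,0,0,0,0]]'
python3 - <<'E'
from h import *
where()
b=snap('side','s3'); w=snap('wrist','w3')
f=lambda a,x: cv2.resize(a,None,fx=x,fy=x,interpolation=cv2.INTER_CUBIC)
c=np.vstack([f(b['image'][235:305,260:400],4),f(w['image'][170:370,170:450],2)[:, :560]])[:600]
cv2.imwrite('pics/c3.png',f(c[:,:,::-1],.87))
E
```

```text
clock: 6.4
tcp_pos: [0.5105, -0.0048, 0.0258]
orientation: [-0.402, -3.114, -0.002]
contact_force: [-8.7, 2.7, 27.0]
grip_width: -0.0001
gripper_force: 13.7
t 6.4 tcp [ 0.5105 -0.0048  0.0258] slide xy [-0.076   0.0012] grip -0.0001 F slide [-9.1  0.4] 27.0
tool shift units [ 0.977 -0.058  0.002] tool x angle to slide -x 0.03 tilt [-0.002  0.002 -1.   ]
```

View pics/c3.png

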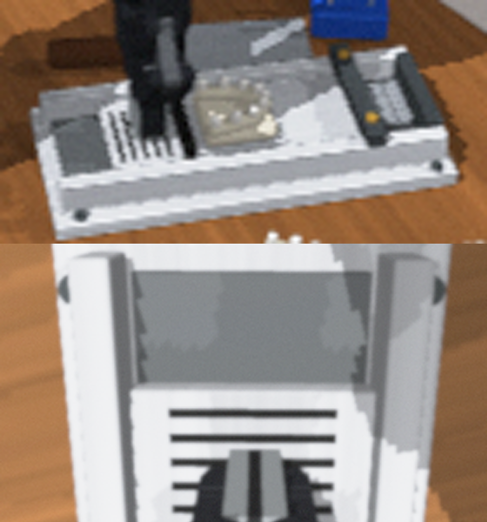

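The carrier is pressed below the rail tops and moving with the fingertips (side crop finger at (160,140), ridge (187,140)). The model is untouched at (235,110). Continuing in.

```bash
python3 -m crank '[[-0.1,0,0,0,0,0],[-0.1,0,0,0,0,0],[-0.1,0,0,0,0,0],[-0.1,0,0,0,0,0],[-0.1,0,0,0,0,0],[-0.1,0,0,0,0,0]]'
python3 - <<'E'
from h import *
where()
E
python3 -m crank '[[-0.1,-0.02,0,0,0,0],[-0.1,-0.02,0,0,0,0],[-0.1,0,0,0,0,0],[-0.1,0,0,0,0,0],[-0.1,0,0,0,0,0]]'
python3 - <<'E'
from h import *
where()
snap('wrist','w4')
d=load('w3')
for v in(251,):print((M@(pt(d,316,v,.026)[:2]-O)))
E
```

```text
clock: 7.1
tcp_pos: [0.5222, -0.0079, 0.0258]
orientation: [-0.402, -3.114, -0.002]
contact_force: [-9.1, 2.7, 27.0]
grip_width: -0.0001
gripper_force: 13.4
t 7.1 tcp [ 0.5222 -0.0079  0.0258] slide xy [-0.0639  0.0012] grip -0.0001 F slide [-9.5  0.3] 27.0
tool shift units [ 1.582 -0.061  0.003] tool x angle to slide -x 0.03 tilt [-0.002  0.002 -1.   ]
clock: 7.6
tcp_pos: [0.527, -0.0096, 0.0257]
orientation: [-0.399, -3.104, -0.004]
contact_force: [-21.8, 6.7, 44.0]
grip_width: -0.0002
gripper_force: 21.6
t 7.6 tcp [ 0.527  -0.0096  0.0257] slide xy [-0.0588  0.0007] grip -0.0002 F slide [-22.8   0.9] 44.0
tool shift units [ 1.833 -0.034  0.022] tool x angle to slide -x 0.09 tilt [-0.011  0.004 -1.   ]
[-0.10262593 -0.00013316]
```

Resistance has risen as the tongue meets the leaf, and the press has crept up to 44 N. I'll ease the press a little (still well over 7 N) and go on.

```bash
python3 -m crank '[[0,0,-0.05,0,0,0],[0,0,-0.03,0,0,0],[0,0,0,0,0,0]]'
python3 - <<'E'
from h import *
where()
E
python3 -m crank '[[-0.1,0,0,0,0,0],[-0.1,0,0,0,0,0],[0,0,0,0,0,0]]'
python3 - <<'E'
from h import *
where()
w=snap('wrist','w5')
cv2.imwrite('pics/c5.png',cv2.resize(w['image'][170:370,170:450],None,fx=2,fy=2,interpolation=cv2.INTER_CUBIC)[:,:,::-1])
E
```

```text
clock: 7.95
tcp_pos: [0.5318, -0.0114, 0.0261]
orientation: [-0.402, -3.114, -0.001]
contact_force: [-3.7, 2.0, 11.3]
grip_width: 0.0002
gripper_force: 6.0
t 7.95 tcp [ 0.5318 -0.0114  0.0261] slide xy [-0.0537  0.0002] grip 0.0002 F slide [-4.1  1. ] 11.3
tool shift units [ 2.089 -0.009  0.003] tool x angle to slide -x 0.04 tilt [-0.001  0.001 -1.   ]
clock: 8.25
tcp_pos: [0.5322, -0.0116, 0.0259]
orientation: [-0.4, -3.107, -0.002]
contact_force: [-14.2, 4.4, 23.1]
grip_width: 0.0003
gripper_force: 14.8
t 8.25 tcp [ 0.5322 -0.0116  0.0259] slide xy [-0.0533  0.0002] grip 0.0003 F slide [-14.9   0.6] 23.1
tool shift units [ 2.108 -0.007  0.019] tool x angle to slide -x 0.06 tilt [-0.009  0.002 -1.   ]
```

View pics/c5.png

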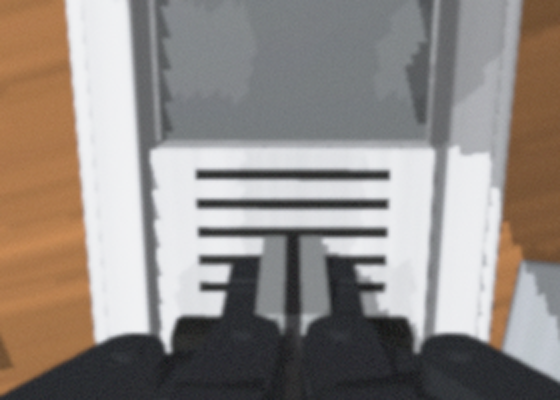

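The carrier's rear edge is at crop row 147 (wrist row 243.5) and the fingertips are close behind the ridge. Pushing on.

```bash
python3 - <<'E'
from h import *
d=load('w5'); x=(M@(pt(d,316,243.5,.026)[:2]-O))[0]; print('rear',x,'nose',x+.15,'ridge rear',x+.041)
E
python3 -m crank '[[-0.1,0,0,0,0,0],[-0.1,0,0,0,0,0],[-0.1,0,0,0,0,0],[0,0,0,0,0,0]]'
python3 - <<'E'
from h import *
where()
E
```

```text
rear -0.08382243485713449 nose 0.0661775651428655 ridge rear -0.04282243485713449
clock: 8.7
tcp_pos: [0.5383, -0.0133, 0.026]
orientation: [-0.401, -3.108, -0.001]
contact_force: [-13.1, 3.5, 22.5]
grip_width: -0.0001
gripper_force: 14.2
t 8.7 tcp [ 0.5383 -0.0133  0.026 ] slide xy [-0.047  0.   ] grip -0.0001 F slide [-13.6   0. ] 22.5
tool shift units [2.426e+00 1.000e-03 2.000e-02] tool x angle to slide -x 0.05 tilt [-0.008  0.002 -1.   ]
```

```bash
python3 -m crank '[[-0.1,0,0,0,0,0],[-0.1,0,0,0,0,0],[-0.1,0,0,0,0,0],[-0.1,0,0,0,0,0],[0,0,0,0,0,0]]'
python3 - <<'E'
from h import *
where()
E
python3 -m crank '[[-0.1,0,0,0,0,0],[-0.1,0,0,0,0,0],[-0.05,0,0,0,0,0],[0,0,0,0,0,0]]'
python3 - <<'E'
from h import *
where()
E
```

```text
clock: 9.2
tcp_pos: [0.5473, -0.0157, 0.026]
orientation: [-0.401, -3.11, -0.001]
contact_force: [-8.7, 2.7, 17.4]
grip_width: 0.0002
gripper_force: 12.1
t 9.2 tcp [ 0.5473 -0.0157  0.026 ] slide xy [-0.0377 -0.    ] grip 0.0002 F slide [-9.1  0.4] 17.4
tool shift units [2.891 0.003 0.017] tool x angle to slide -x 0.04 tilt [-0.006  0.001 -1.   ]
clock: 9.6
tcp_pos: [0.5498, -0.0164, 0.026]
orientation: [-0.4, -3.105, -0.002]
contact_force: [-15.8, 4.3, 26.7]
grip_width: -0.0001
gripper_force: 15.9
t 9.6 tcp [ 0.5498 -0.0164  0.026 ] slide xy [-0.035  0.   ] grip -0.0001 F slide [-16.4   0.2] 26.7
tool shift units [3.023e+00 2.000e-03 3.200e-02] tool x angle to slide -x 0.05 tilt [-0.01   0.002 -1.   ]
```

Forward motion has slowed near the expected home position (-0.035). I'll push once more to see whether it's against the stop.

```bash
python3 -m crank '[[-0.1,0,0,0,0,0],[-0.1,0,0,0,0,0],[0,0,0,0,0,0]]'
python3 - <<'E'
from h import *
where()
E
python3 -m crank '[[-0.1,0,-0.03,0,0,0],[-0.1,0,-0.03,0,0,0],[0,0,0,0,0,0]]'
python3 - <<'E'
from h import *
where()
w=snap('wrist','w6');b=snap('side','s6')
f=lambda a,x: cv2.resize(a,None,fx=x,fy=x,interpolation=cv2.INTER_CUBIC)
c=np.vstack([f(b['image'][235:305,260:400],4),f(w['image'][190:340,170:450],2)])
cv2.imwrite('pics/c6.png',c[:,:,::-1])
E
```

```text
clock: 9.9
tcp_pos: [0.5499, -0.0164, 0.0259]
orientation: [-0.399, -3.098, -0.003]
contact_force: [-26.5, 7.2, 38.5]
grip_width: 0.0003
gripper_force: 24.3
t 9.9 tcp [ 0.5499 -0.0164  0.0259] slide xy [-0.0349 -0.    ] grip 0.0003 F slide [-27.5   0.3] 38.5
tool shift units [3.027 0.005 0.055] tool x angle to slide -x 0.07 tilt [-0.018  0.004 -1.   ]
clock: 10.2
tcp_pos: [0.5499, -0.0164, 0.0259]
orientation: [-0.397, -3.09, -0.003]
contact_force: [-32.2, 9.9, 38.8]
grip_width: 0.0001
gripper_force: 25.9
t 10.2 tcp [ 0.5499 -0.0164  0.0259] slide xy [-0.0349 -0.    ] grip 0.0001 F slide [-33.7   1.3] 38.8
tool shift units [3.028 0.007 0.079] tool x angle to slide -x 0.12 tilt [-0.025  0.005 -1.   ]
```

View pics/c6.png

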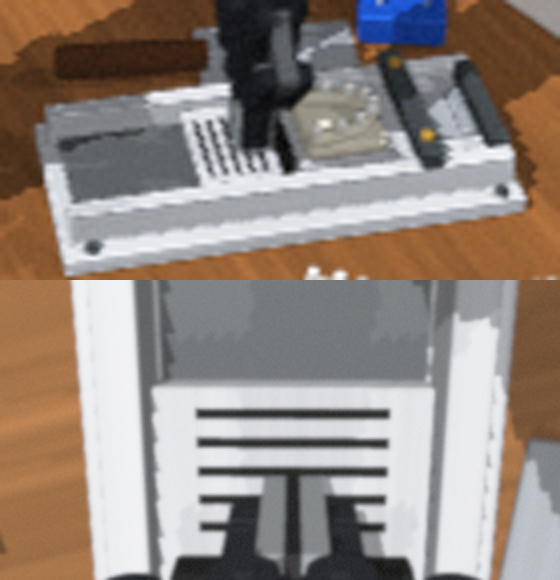

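34 N of forward push gives no more motion, so it's home. The side crop shows the tongue under the bridge (400,110) and the model clear at (335,120). I'll check the rear edge against -0.065, then relax the forward and downward commands gently.

```bash
python3 - <<'E'
from h import *
d=load('w6'); x=(M@(pt(d,316,242,.026)[:2]-O))[0]; print('rear',x,'nose',x+.15)
E
python3 -m crank '[[0.12,0,-0.03,0,0,0],[0.12,0,-0.03,0,0,0],[0,0,0,0,0,0]]'
python3 - <<'E'
from h import *
where()
E
```

```text
rear -0.06595522287856345 nose 0.08404477712143654
clock: 10.6
tcp_pos: [0.5499, -0.0164, 0.0261]
orientation: [-0.398, -3.1, -0.001]
contact_force: [-15.1, 5.6, 8.7]
grip_width: 0.0002
gripper_force: 12.3
t 10.6 tcp [ 0.5499 -0.0164  0.0261] slide xy [-0.035  0.   ] grip 0.0002 F slide [-16.    1.5] 8.7
tool shift units [3.026 0.005 0.047] tool x angle to slide -x 0.11 tilt [-0.016  0.003 -1.   ]
```

```bash
python3 -m crank '[[0.09,0,0.01,0,0,0],[0.09,0,0,0,0,0],[0,0,0,0,0,0]]'
python3 - <<'E'
from h import *
where()
E
```

```text
clock: 10.9
tcp_pos: [0.5498, -0.0164, 0.0262]
orientation: [-0.4, -3.107, -0.0]
contact_force: [-6.6, 3.4, 1.2]
grip_width: -0.0002
gripper_force: 4.7
t 10.9 tcp [ 0.5498 -0.0164  0.0262] slide xy [-0.035 -0.   ] grip -0.0002 F slide [-7.3  1.6] 1.2
tool shift units [3.023 0.004 0.027] tool x angle to slide -x 0.08 tilt [-0.009  0.001 -1.   ]
```

```bash
python3 -m crank '[[0.09,0,0,0,0,0],[0.08,0,-0.02,0,0,0],[0.05,0,-0.05,0,0,0],[0,0,-0.1,0,0,0],[0,0,-0.2,0,0,0],[0,0,-0.4,0,0,0],[0,0,-0.8,0,0,0],[0,0,-1,0,0,0],[0.3,0,-1,0,0,0],[0.5,0,-1,0,0,0],[0,0,0,0,0,0]]'
python3 - <<'E'
from h import *
where()
w=snap('wrist','w7');b=snap('side','s7')
f=lambda a,x: cv2.resize(a,None,fx=x,fy=x,interpolation=cv2.INTER_CUBIC)
c=np.vstack([f(b['image'][235:305,260:400],4),f(w['image'][190:340,170:450],2)])
cv2.imwrite('pics/c7.png',c[:,:,::-1])
E
```

```text
clock: 12.0
tcp_pos: [0.5364, -0.0124, 0.1228]
orientation: [0.402, 3.11, 0.003]
contact_force: [0.5, 0.2, -0.5]
grip_width: -0.0002
gripper_force: 0.0
t 12.0 tcp [ 0.5364 -0.0124  0.1228] slide xy [-0.049   0.0005] grip -0.0002 F slide [0.5 0.3] -0.5
tool shift units [ 2.326 -0.023 -0.013] tool x angle to slide -x 0.01 tilt [ 0.006  0.001 -1.   ]
```

View pics/c7.png

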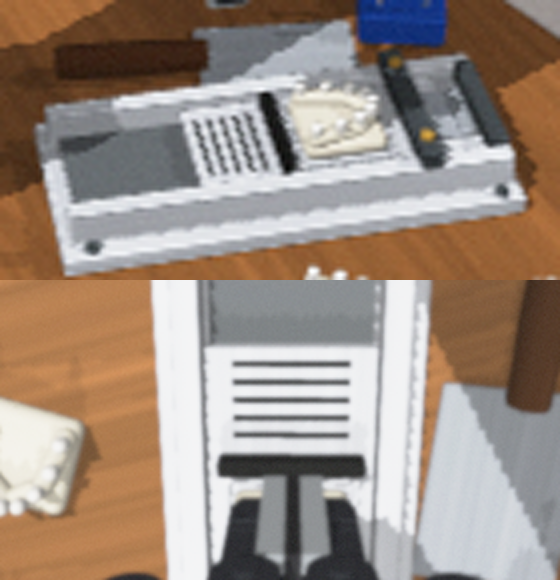

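The carrier stayed put. Its edges in the side crop, (185,110)-(200,185), are the same as while pressed, and the model is intact. As a last check I'll measure pad height and rear position, then hand in.

```bash
python3 -m crank '[[0,0,-0.5,0,0,0],[0,0,0,0,0,0],[0,0,0,0,0,0],[0,0,0,0,0,0]]' | head -2
python3 - <<'E'
from h import *
d=load('w7'); g=lambda u,v,z=None: pt(d,170+u/2,190+(v-280)/2,z)
x=(M@(g(292,345,.026)[:2]-O))[0]; print('rear',x,'nose',x+.15)
print('pad z',[g(u,v)[2].round(4) for u,v in[(218,380),(365,380),(290,391)]],'rail z',[g(u,400)[2].round(4) for u in(185,398)])
E
```

```text
clock: 12.5
tcp_pos: [0.5346, -0.0125, 0.1291]
rear -0.0660461344853897 nose 0.0839538655146103
pad z [np.float64(0.0264), np.float64(0.0263), np.float64(0.0263)] rail z [np.float64(0.0323), np.float64(0.0321)]
```

The pad is at 26.3 mm with the fingers off it, and the nose is at the stop, within the roughly 1–2 mm calibration error.

```bash
python3 -c "
from bench import r
print(r.hand_in())"
```

```text
the job is handed in; nothing more can be done
None
```

The job is handed in: the carrier is fully home against the stop with the leaf spring alone holding it down (pad at 26.3 mm), and the plaster model was not touched.

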